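Load a register into the run-in rig and hold the belt tensioner back

TASK

Get the register run-in rig ready for its drive belt: first put the meter register (the black counter with the white pulley), pulley up, into the recess of the rig's nest and press it fully home, its black case flush with the nest. Then push the sprung blue tensioner arm back past its ratchet click, right back to its rear stop, and finish while still holding it there against its spring so that I can slip the belt on (resting on its catch it does not give enough slack). Leave everything else on the bench where it stands.

Things in the scene. Friction and masses are not known exactly. Their poses are not given: they have to be found in the camera images.
- rig: Register run-in rig, fixed: grey base plate 200 (x) x 300 (y) x 12 mm, origin under its centre at bench height, x away from the robot at yaw 0, z up. On it: the aluminium nest block (centre x -35, y -85 mm; 96 x 104 mm, top 40 mm above the bench); a dark motor, diameter 50, with a pulley (x -50, y 62, top 79 mm); a black switch box (x -66, y 122, top 46 mm); the blue tensioner arm
- nest_floor (a point): Centre of the floor of the recess in the nest, 22 mm above the bench; axes as the rig's. Recess 59 (x) x 67 (y) x 18 mm deep, open upwards, mouth 40 mm above the bench; 1.5 mm of play all round the register. When the register is home its underside lies on this floor
- nest_roller (a point): Centre of the sprung steel roller in the recess's +y end wall, 10 mm above the recess floor; another faces it in the -y wall. Each stands 3 mm out of its wall. A register let go in the recess comes to rest on them with its case about 11 mm proud; a downward push of about 6 N takes it past them (one end may drop in before the other) and down to the floor, where it stays
- register: Meter register to load, loose, about 180 g, 52 mm tall: black case 56 (x) x 64 (y) x 18 mm (lowest 3 mm: 52 x 60); on it a grey gear housing 26 (x) x 40 (y) mm, from 18 to 38 mm above the underside: grip it across the 26 mm; then a white pulley, diameter 25, to 50 mm. Counter strip along the -x edge. Origin at the centre of the underside, z up. Its x goes along rig x, either way round
- register_top (a point): Centre of the top of the register's brass spindle end (diameter 8 mm), 52 mm above its underside, on the vertical middle line: a place to press on
- tensioner: Blue tensioner arm, swinging level on the rig about a vertical pivot at rig x 35, y 115 mm, with a coil spring round the pivot. Origin on the pivot axis at bench height; its x axis points along the arm to the knob and turns with it. Arm 20 mm wide, 46 to 54 mm above the bench; white idler roller, diameter 31, 100 mm from the pivot, top 76 mm; red knob 135 mm from the pivot
- knob_mid (a point): On the axis of the red knob, 80 mm above the bench. The knob is an upright cylinder, diameter 16 mm, from 54 to 105 mm above the bench, on the arm's free end 135 mm from the pivot: grip it or push against it
- tensioner_swing (a joint): Swing of the arm in rad: 0 at the front stop, where the arm's x axis points 110 degrees clockwise of rig x; grows counterclockwise from above as the knob goes back (rig +x, away from the robot); 0.62 at the rear stop, 84 mm of arc at the knob. The spring pushes it forward with 4 N at the knob at 0, 8 N at 0.62, up to 2 N more while it lifts the catch
- catch (a point): Pivot of the small brass catch (pawl) on its post, 50 mm above the bench. Its tip rides over one tooth on the arm's hub and clicks in behind it at about 0.42 rad of swing; an arm let go beyond that falls back on to the catch and stays at about 0.42, short of where it has to be held
- rear_stop (a point): Centre of the black rubber sleeve (diameter 13, top 57 mm above the bench) on the post that is the arm's rear stop, 50 mm above the bench; the arm's side meets it at 0.62 rad of swing
- vent: Bystander: brass regulator vent, mushroom cap diameter 42, 47 mm tall, loose, standing upright; origin at the centre of its underside
- spacer: Bystander: yellow nylon spacer tube, diameter 32, bore 22, 60 mm tall, loose, standing on end; origin at the centre of its underside
- weight: Bystander: dull pewter weight, diameter 46, 53 mm tall, 500 g, loose; origin at the centre of its underside
- cover: Bystander: cast aluminium register cover, 100 x 8 mm and 108 mm tall, loose, held upright in a sprung steel clip; origin at the centre of its lower edge, 10 mm above the bench
- dial: Bystander: round brass dial register with a white face, diameter 72, 34 mm tall, loose; origin at the centre of its underside
- driver: Bystander: screwdriver with an orange handle, 180 mm long, diameter 26, loose, lying on the bench; origin on the bench under its middle

How it is judged:
By the outcome, as a careful person would: the job done as asked, in the order asked, and still so for the second after the job is handed in, while the arm keeps its last pose, push and grip.
It also fails if it takes over 61 s, if anything falls off the work surface, if the arm or the gripper's body presses on something with over 40 N, if the wrist force passes 120 N, or if a joint passes its speed limit or range.

ROBOT

A 7-joint arm with a two-finger parallel gripper is mounted at the origin on the work surface. World frame = base frame: x ahead of the robot, y to its left, z up, the work surface at z = 0. Lengths are in m, angles in degrees, forces in N, time in s.
With the tool pointing down it reaches from about 0.425 to 0.825 m from the base axis. Payload 3.6 kg.
Tool frame: the origin (TCP) lies on the mounting face of the last link; the fingertips stand 186 mm ahead of it and the grasp point (between the pads) lies 167 mm ahead of it (nose_length is the z of the fingertips in the tool frame, in m); z points along the fingers, y is the line along which they close (so a half turn about z gives the same grasp; the last joint's range is limited). The gripper opens to 93 mm and grips with 3 to 60 N. Pads are 15 mm wide; open, the fingers measure 128 mm over their backs; the gripper's body (75 mm by 188 mm) begins 65 mm behind the grasp point.
Start: joints at [70.502, 35.231, -0.722, 81.555, 0.464, 63.22, -2.315], TCP at [0.201, -0.618, 0.405] pointing down, gripper open.
Joint ranges: [-178.69, 178.69], [-17.37, 117.87], [-77.05, 75.6], [15.02, 138.74], [-78.02, 258.01], [0.78, 113.62], [-162.83, 162.83]. Speed limits (degrees/s): [159.86, 159.86, 180, 180, 180, 180, 180].

INTERFACE

Orientations are given as [roll, pitch, yaw] about the fixed x, y, z axes, in that order (R = Rz(yaw) Ry(pitch) Rx(roll)).
In Python, from station import * gives the robot as it stands.
- The arm moves only by the tool drive_tool, never from a script. Its argument "targets" is a list of rows, each a list of 7 numbers: the shift along the tool's x, y, z in mm, then the turn, a rotation vector about the tool's x, y, z in rad, then the opening, from 0 (shut) to 1 (fully open). A call has exactly 5 rows; each row is the pose to reach, as a shift and turn from the pose commanded when the call began, along the tool's axes at that moment; what a row does not reach only later rows make up. A row lasts 1/12 s, in which the tool goes at most 41.7 mm and 7.16 degrees, less where a joint would pass 70% of its speed; a pose out of reach is approached as far as the arm can. A call with a gripper value outside its range is refused whole. The fingers move at their own pace and stop on an object; the grip force is fixed at half the most. Time passes only in rows, so rows that repeat a pose let the fingers close, or fill a call up. It gives the time, the measured TCP pose, the force, the opening and the grip force at its end, in the units of the state.
- observe(): the state, without advancing time (a new reading comes with each control period).
- camera(name): name is "scene" or "top" or "wrist"; returns a dict with "frame" (384x512x3 uint8, red, green, blue), "intrinsics" (3x3 intrinsics, pixels), "D" ([k1, k2, p1, p2, k3] as OpenCV has them; the pictures are not rectified), "extrinsics" (4x4, takes a point from camera to world coordinates); the wrist camera has in their place "T_tool_cam" (4x4, takes a point from camera to tool coordinates, whose origin is the TCP and whose axes are the flange's). Camera axes: x right, y down, z forward; pixel columns grow to the right and rows downward; lengths in m; the calibration is good to about 2 mm. A picture is of the moment at which its call begins: read the wrist's pose just before it. There is no depth.
- sign_off(): hands the job in; it is judged then, once.
Trained networks look in the newest picture that a camera, given by its name, has taken for a name from the list of things; names that differ only in an ending like _2 or _b are one class to them, and where a whole thing is asked for, a point or a joint stands for the part that bears it (a point fixed in the world has none). Each returns a list of dicts, best first, with "confidence" (0 to 1); they miss things now and then, are a little off and sometimes report something else, mostly with a low value. They report only what shows in the picture. A call takes as long as a camera call.
- trace(camera, query): "region" (384x512 bool, what is visible of it).
- place_of(camera, query): "position" ([x, y, z] in m, in the coordinates of the camera as it stood for that picture, good to about 4 mm: a listed point, or the origin of a listed thing).
The state is a dict: "time": time; "joints": joint angles; "joint_velocities": joint speeds; "joint_efforts": joint torques, N m; "position": TCP position; "orientation": TCP orientation; "wrist_force": force on the tool from outside, world axes, zero at the start; "wrist_torque": the same for the moment, N m; "opening": opening from 0.0 (shut) to 1.0 (fully open); "grasp_force": force on a finger pad.
Only numpy, scipy, OpenCV 4.12 (cv2) and the standard library are available. Lean on these libraries where they do the work, as an engineer would, in place of code of your own. Each camera call takes 0.05 s, during which the arm holds its last target. There are 200 camera calls.

## Working session

There is one attempt and no reset: what is moved stays moved. The work goes in short steps, Python scripts to look and compute and a tool call to move; the robot and the scene stay as the last step left them, time stands still between calls to the robot, and variables do not carry over. Pictures are saved under pics/ and viewed, at most 10 in all, crops included, and the job is handed in when it is done.

Besides the shell and the picture viewer there is one more tool, called after "Call:" as name(argument=value, ...), one argument or row to a line, values as JSON. drive_tool: Moves the arm, as the interface text tells. Its arguments: {"type":"object","properties":{"targets":{"type":"array","items":{"type":"array","items":{"type":"number"}}}},"required":["targets"]}

```bash
mkdir -p pics; ls
cat > h.py <<'E'
from station import *
import numpy as np, cv2
from scipy.spatial.transform import Rotation as R
def tcp():
    s=observe(); T=np.eye(4); T[:3,:3]=R.from_euler('xyz',s['orientation'],degrees=True).as_matrix(); T[:3,3]=s['position']; return T
def cam(n):
    T=tcp(); c=camera(n); c['E']=np.array(c['extrinsics']) if n!='wrist' else T@np.array(c['T_tool_cam']); return c
def save(c,f): cv2.imwrite('pics/'+f,c['frame'][:,:,::-1])
def w(c,p): return (c['E']@np.r_[p,1])[:3]
def px(c,P):
    q=np.linalg.inv(c['E'])@np.r_[P,1]; return cv2.projectPoints(q[None,:3],np.zeros(3),np.zeros(3),np.array(c['intrinsics']),np.array(c['D']))[0].ravel()
def ray(c,u,v,z):
    n=cv2.undistortPoints(np.array([[[u,v]]],float),np.array(c['intrinsics']),np.array(c['D'])).ravel()
    d=c['E'][:3,:3]@np.r_[n,1]; o=c['E'][:3,3]; return o+d*(z-o[2])/d[2]
E
cat > a.py <<'E'
from h import *
for n in ['top','scene']:
    c=cam(n); save(c,n+'0.png')
    for q in ['rig','nest_floor','nest_roller','register','register_top','tensioner','knob_mid','catch','rear_stop','vent','spacer','weight','cover','dial','driver']:
        for r in place_of(n,q)[:2]:
            if r['confidence']>.3: P=w(c,r['position']); print(n,q,round(r['confidence'],2),P.round(3),px(c,P).round())
print(observe())
E
python3 a.py
```

```text
pics
top rig 0.89 [ 0.581 -0.02  -0.004] [281. 203.]
top nest_floor 0.88 [ 0.555 -0.112  0.023] [308. 210.]
top nest_roller 0.76 [ 0.552 -0.073  0.035] [297. 211.]
top register 0.73 [0.434 0.325 0.001] [184. 246.]
top register_top 0.53 [0.431 0.33  0.054] [180. 248.]
top tensioner 0.57 [0.6   0.102 0.002] [247. 198.]
top catch 0.73 [0.644 0.067 0.047] [256. 185.]
top rear_stop 0.78 [0.647 0.035 0.053] [266. 184.]
top rear_stop 0.44 [ 0.59  -0.336 -0.   ] [368. 200.]
top vent 0.45 [0.592 0.327 0.003] [183. 201.]
top spacer 0.45 [0.777 0.171 0.001] [227. 149.]
top spacer 0.39 [ 0.589 -0.336  0.003] [369. 201.]
top weight 0.73 [ 0.432 -0.307 -0.001] [361. 244.]
top cover 0.59 [0.564 0.466 0.008] [144. 209.]
top dial 0.73 [ 0.775 -0.128 -0.001] [310. 149.]
top driver 0.71 [ 0.771  0.172 -0.001] [227. 151.]
scene rig 0.63 [ 0.586 -0.016  0.   ] [235. 199.]
scene nest_floor 0.95 [ 0.56  -0.106  0.021] [206. 183.]
scene nest_roller 0.9 [ 0.553 -0.072  0.034] [218. 180.]
scene nest_roller 0.5 [0.593 0.323 0.001] [360. 221.]
scene register 0.64 [ 0.435  0.329 -0.002] [362. 184.]
scene registe
[... 848 characters left out ...]
oints': array([70.50114689, 35.23161329, -0.72270952, 81.554697  ,  0.46419675,
       63.22137394, -2.31476345]), 'joint_velocities': array([ 0.00355088,  0.02183274, -0.06279758, -0.03455792, -0.06016012,
       -0.01481164, -0.00468122]), 'joint_efforts': array([-2.58607115e-04, -4.58815777e+01,  2.09035710e-01, -1.66028237e+01,
       -6.10668864e-02,  1.33323765e-02,  5.04812567e-05]), 'position': array([ 0.20066676, -0.61822908,  0.40473588]), 'orientation': array([-1.79995131e+02, -2.32166033e-03,  1.79836081e+01]), 'wrist_force': array([0.57069996, 0.01118131, 0.94254247]), 'wrist_torque': array([0.02544546, 0.01782913, 0.01585389]), 'grasp_force': 0.0, 'opening': 1.0040677489816954}
```

View pictures.

View pics/top0.png

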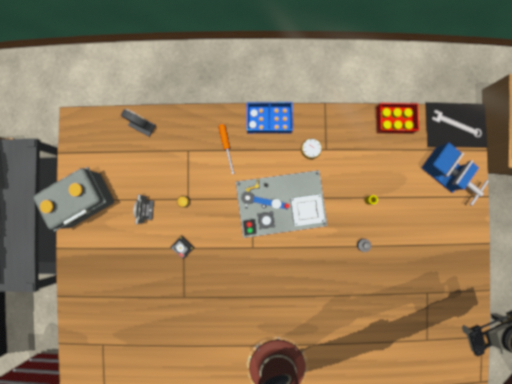

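View pics/scene0.png

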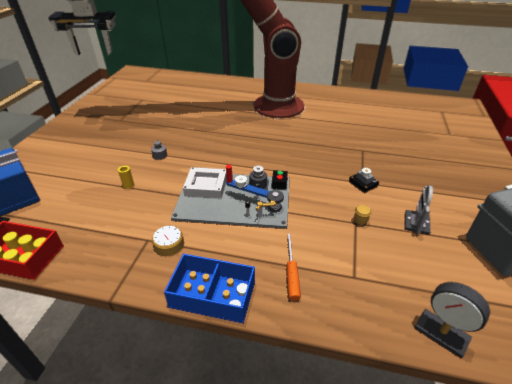

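```bash
cat >> h.py <<'E'
def plan(goals,start=None,step=36,deg=6.3,final_open=None,op=1.0,polar=True):
    """goals: list of (x,y,z,yaw) m/deg; prints calls of 5 rows"""
    T=tcp() if start is None else None
    if T is not None:
        e=observe()['orientation']; start=(*T[:3,3],e[2])
    pts=[];cur=np.array(start,float)
    for g in goals:
        g=np.array(g,float); dy=g[3]-cur[3]
        r0,a0=np.hypot(*cur[:2]),np.arctan2(cur[1],cur[0]); r1,a1=np.hypot(*g[:2]),np.arctan2(g[1],g[0])
        f=lambda t:np.r_[((r0+t*(r1-r0))*np.cos(a0+t*(a1-a0)),(r0+t*(r1-r0))*np.sin(a0+t*(a1-a0))) if polar else cur[:2]+t*(g[:2]-cur[:2]),cur[2:]+t*(g[2:]-cur[2:])]
        L=sum(np.linalg.norm(f(t+.02)[:3]-f(t)[:3]) for t in np.arange(0,1,.02))*1000
        n=max(1,int(np.ceil(max(L/step,abs(dy)/deg))))
        pts+=[f(k/n) for k in range(1,n+1)]; cur=g
    while len(pts)%5: pts.append(pts[-1])
    b=np.array(start,float)
    for i in range(0,len(pts),5):
        Rb=R.from_euler('xyz',[180,0,b[3]],degrees=True).as_matrix(); rows=[]
        for p in pts[i:i+5]:
            s=Rb.T@(p[:3]-b[:3])*1000; rows.append([int(round(v)) for v in s]+[0,0,round(-np.radians(p[3]-b[3]),3),op])
        print(str(rows).replace(' ',''))
        s=rows[-1]; b=np.r_[b[:3]+Rb@np.array(s[:3])/1000,b[3]-np.degrees(s[5])]
    print('end',b.round(4))
E
python3 - <<'E'
from h import *
c=cam('wrist');print(np.array(c['T_tool_cam']).round(3),np.array(c['intrinsics']).round(0))
plan([(.56,-.1,.40,100),(.42,.32,.33,127)])
E
```

```text
[[ 0.    -0.957 -0.291  0.082]
 [ 1.    -0.     0.001  0.   ]
 [-0.001 -0.291  0.957  0.019]
 [ 0.     0.     0.     1.   ]] [[326.   0. 257.]
 [  0. 326. 195.]
 [  0.   0.   1.]]
[[37,-5,0,0,0,np.float64(-0.075),1.0],[73,-13,0,0,0,np.float64(-0.151),1.0],[108,-22,1,0,0,np.float64(-0.226),1.0],[143,-33,1,0,0,np.float64(-0.301),1.0],[176,-47,1,0,0,np.float64(-0.377),1.0]]
[[36,-1,0,0,0,np.float64(-0.075),1.0],[71,-5,1,0,0,np.float64(-0.15),1.0],[106,-11,1,0,0,np.float64(-0.226),1.0],[140,-19,1,0,0,np.float64(-0.301),1.0],[174,-29,1,0,0,np.float64(-0.376),1.0]]
[[35,1,1,0,0,np.float64(-0.076),1.0],[69,0,1,0,0,np.float64(-0.151),1.0],[103,-3,1,0,0,np.float64(-0.226),1.0],[137,-8,1,0,0,np.float64(-0.302),1.0],[170,-14,2,0,0,np.float64(-0.377),1.0]]
[[33,4,0,0,0,np.float64(-0.075),1.0],[66,6,0,0,0,np.float64(-0.151),1.0],[99,6,0,0,0,np.float64(-0.226),1.0],[132,4,1,0,0,np.float64(-0.301),1.0],[168,2,6,0,0,np.float64(-0.338),1.0]]
[[35,7,6,0,0,np.float64(-0.036),1.0],[71,12,11,0,0,np.float64(-0.072),1.0],[107,15,16,0,0,np.float64(-0.108),1.0],[142,15,22,0,0,np.float64(-0.145),1.0],[177,14,27,0,0,np.float64(-0.181),1.0]]
[[35,2,5,0,0,np.float64(-0.036),1.0],[70,2,11,0,0,np.float64(-0.072),1.0],[105,0,16,0,0,np.float64(-0.109),1.0],[139,-5,22,0,0,np.float64(-0.145),1.0],[172,-11,27,0,0,np.float64(-0.181),1.0]]
[[34,-3,5,0,0,np.float64(-0.036),1.0],[68,-7,11,0,0,np.float64(-0.073),1.0],[68,-7,11,0,0,np.float64(-0.073),1.0],[68,-7,11,0,0,np.float64(-0.073),1.0],[68,-7,11,0,0,np.float64(-0.073),1.0]]
end [  0.4202   0.3201   0.3297 127.0154]
```

Call:
drive_tool(
  targets=[
    [37, -5, 0, 0, 0, -0.075, 1],
    [73, -13, 0, 0, 0, -0.15, 1],
    [108, -22, 1, 0, 0, -0.225, 1],
    [143, -33, 1, 0, 0, -0.3, 1],
    [176, -47, 1, 0, 0, -0.375, 1],
  ],
)

```text
time: 2.07
position: [0.3552, -0.5182, 0.4037]
orientation: [180.0, -0.0, 39.7]
wrist_force: [0.6, -0.3, 0.2]
opening: 1.001
grasp_force: 0.0
```

Call:
drive_tool(
  targets=[
    [36, -1, 0, 0, 0, -0.075, 1],
    [71, -5, 1, 0, 0, -0.15, 1],
    [106, -11, 1, 0, 0, -0.225, 1],
    [140, -19, 1, 0, 0, -0.3, 1],
    [174, -29, 1, 0, 0, -0.375, 1],
  ],
)

```text
time: 2.48
position: [0.4705, -0.385, 0.4028]
orientation: [180.0, 0.0, 61.2]
wrist_force: [0.8, -1.2, 0.4]
opening: 1.003
grasp_force: 0.0
```

Call:
drive_tool(
  targets=[
    [35, 1, 1, 0, 0, -0.075, 1],
    [69, 0, 1, 0, 0, -0.15, 1],
    [103, -3, 1, 0, 0, -0.225, 1],
    [137, -8, 1, 0, 0, -0.3, 1],
    [170, -14, 2, 0, 0, -0.375, 1],
  ],
)

```text
time: 2.9
position: [0.5405, -0.2292, 0.4011]
orientation: [179.9, 0.0, 82.7]
wrist_force: [0.8, 1.0, 0.8]
opening: 1.0
grasp_force: 0.0
```

Call:
drive_tool(
  targets=[
    [33, 4, 0, 0, 0, -0.075, 1],
    [66, 6, 0, 0, 0, -0.15, 1],
    [99, 6, 0, 0, 0, -0.225, 1],
    [132, 4, 1, 0, 0, -0.3, 1],
    [168, 2, 6, 0, 0, -0.34, 1],
  ],
)

```text
time: 3.32
position: [0.5641, -0.0638, 0.3956]
orientation: [179.9, 0.1, 102.0]
wrist_force: [0.7, -0.3, 0.4]
opening: 1.0
grasp_force: 0.0
```

```bash
cat > b.py <<'E'
from h import *
import sys
f=sys.argv[1]; c=cam('wrist'); save(c,f+'.png'); T=tcp(); print(T[:3,3].round(4),observe()['orientation'].round(2),observe()['time'])
for q in sys.argv[2:]:
    for r in place_of('wrist',q)[:2]:
        if r['confidence']>.3: P=w(c,r['position']); print(q,round(r['confidence'],2),P.round(4),px(c,P).round())
np.savez(f+'.npz',frame=c['frame'],E=c['E'],intrinsics=c['intrinsics'],D=c['D'])
E
python3 b.py w1 rig nest_floor nest_roller tensioner knob_mid catch rear_stop
```

```text
[ 0.5638 -0.0537  0.3948] [179.84  -0.47 102.81] 3.3667
rig 0.77 [ 0.5852 -0.0252 -0.0017] [280. 138.]
nest_floor 0.78 [ 0.5576 -0.1078  0.025 ] [241. 207.]
nest_roller 0.57 [ 0.5531 -0.0739  0.0291] [243. 179.]
tensioner 0.72 [0.6409 0.0699 0.0526] [364.  59.]
tensioner 0.61 [ 0.6062  0.1005 -0.0024] [325.  28.]
knob_mid 0.91 [ 0.5677 -0.034   0.0791] [265. 155.]
catch 0.92 [0.642  0.0665 0.0536] [364.  63.]
catch 0.51 [0.6431 0.036  0.0491] [355.  96.]
rear_stop 0.74 [0.6418 0.0373 0.0517] [355.  94.]
rear_stop 0.52 [ 0.5542 -0.0703  0.0318] [245. 177.]
```

View pics/w1.png

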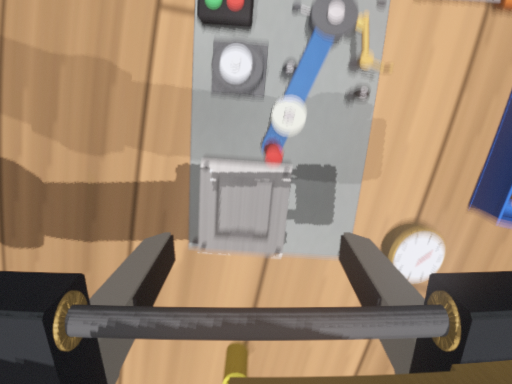

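Call:
drive_tool(
  targets=[
    [35, 7, 6, 0, 0, -0.036, 1],
    [71, 12, 11, 0, 0, -0.072, 1],
    [107, 15, 16, 0, 0, -0.108, 1],
    [142, 15, 22, 0, 0, -0.145, 1],
    [177, 14, 27, 0, 0, -0.18, 1],
  ],
)

```text
time: 4.13
position: [0.5412, 0.1115, 0.3675]
orientation: [180.0, 0.0, 112.1]
wrist_force: [-0.4, 0.5, -0.6]
opening: 0.998
grasp_force: 0.0
```

Call:
drive_tool(
  targets=[
    [35, 2, 5, 0, 0, -0.036, 1],
    [70, 2, 11, 0, 0, -0.072, 1],
    [105, 0, 16, 0, 0, -0.108, 1],
    [139, -5, 22, 0, 0, -0.145, 1],
    [172, -11, 27, 0, 0, -0.18, 1],
  ],
)

```text
time: 4.55
position: [0.4658, 0.2669, 0.3406]
orientation: [180.0, 0.0, 122.5]
wrist_force: [-0.2, 0.5, -0.1]
opening: 1.0
grasp_force: 0.0
```

Call:
drive_tool(
  targets=[
    [34, -3, 5, 0, 0, -0.036, 1],
    [68, -7, 11, 0, 0, -0.072, 1],
    [68, -7, 11, 0, 0, -0.072, 1],
    [68, -7, 11, 0, 0, -0.072, 1],
    [68, -7, 11, 0, 0, -0.072, 1],
  ],
)

```text
time: 4.97
position: [0.4244, 0.319, 0.3297]
orientation: [-180.0, 0.1, 126.5]
wrist_force: [1.2, 0.1, -0.0]
opening: 1.001
grasp_force: 0.0
```

```bash
python3 b.py w2 register register_top vent
python3 - <<'E'
from h import *
r=trace('wrist','register')[0]; print(r['confidence']); m=r['region']
np.save('m2.npy',m); print(cv2.minAreaRect(np.argwhere(m)[:,::-1].astype(np.float32)))
E
```

```text
[0.4248 0.3185 0.3298] [1.7999e+02 9.0000e-02 1.2644e+02] 5.0167
register 0.96 [ 0.4309  0.3291 -0.0015] [267. 176.]
register_top 0.58 [0.4347 0.3275 0.0562] [272. 197.]
vent 0.61 [0.5917 0.3229 0.0028] [383. 268.]
0.73
((270.6880187988281, 179.28399658203125), (63.414894104003906, 71.1964111328125), 79.69515228271484)
```

View pics/w2.png

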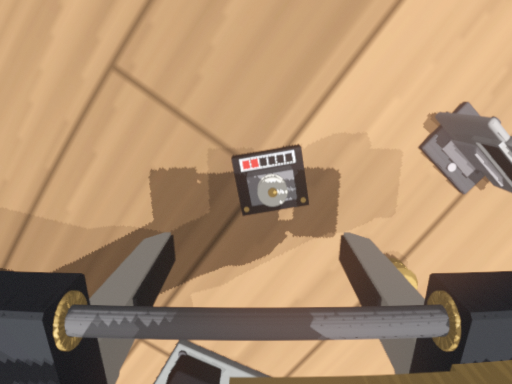

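Run:
```python
from h import *
c=dict(np.load('w2.npz')); g=cv2.cvtColor(c['frame'],cv2.COLOR_RGB2GRAY)
for i in range(145,222,4): print(' '.join('%3d'%v for v in g[i,222:320:4]))
cor=[(233,155),(301,146),(308,204),(244,214)]
P=np.array([ray(c,*p,.018) for p in cor]); print(P.round(4),np.linalg.norm(P-np.roll(P,-1,0),axis=1).round(4),P.mean(0))
for a,b in ((0,1),(3,2),(0,3),(1,2)):
    d=P[b]-P[a]; print(np.degrees(np.arctan2(d[1],d[0])))
m=np.load('m2.npy'); k=cv2.findContours(m.astype(np.uint8),0,1)[0]; k=max(k,key=len)[:,0]
Q=np.array([ray(c,*p,.018)[:2] for p in k],np.float32)*1000; print(cv2.minAreaRect(Q))
print('spindle',ray(c,273,192,.052))
```

```text
126 145 163 169 167 165 165 165 164 164 172 181 180 180 178 169 123 114  95  72 197 199 182 179 178
139 118 123 139 151 150 152 148 163 168 175 155 120  77  61  66  76 103  97  87 182 182 181 180 177
154 142 125 115 130 123 110  68  63  62  75  93 142 205 229 229 196 127 188  78 158 181 179 178 176
154 152 142  54  63  74 115 175 222 236 167 190  90 135  78  86  89  76 246  78 118 179 177 176 175
152 151 148  71 103 209 154 188 141 240  72 154  76  98  82  81 124 170 241  76  88 177 176 175 174
152 150 149  72  69 214 142 218 141 181 108 191 220 186 171 112  90  82  75  74  77 177 173 174 172
151 149 148  74  67 252 232 224 189 128  91  87  91  92  92  92  94 112  72  69  70 114 114 112 110
111  93  94  66  59  63  59  87  92  93  94 101 143 164 176 179 179 180  82  56  58 109 110 108 106
 92  90  91  83  51  51  73 101 135 144 195 208 204 206 227 180 177 179  93  56  56 105 107 105 106
 89  90  96  97  50  52  65 109 107 110 176 224 235 230 233 209 109 107  80  56  54 105 107 105 107
 89  93  98  97  47  51  53 107 107 149 162 162 162 163 162 163 130 109 104  54  54  75 107 106 111

[... 577 characters left out ...]
11 111 112 113 112 111
 96  97  91  74  82  63  49  49  64  88  98 107 106 106 140 169 173 177 111 110 112 113 113 111 110
 96  95  77  74 101 110 112 110 110 108 106 107 107 107 127 172 177 178 114 111 113 112 109 110 111
 97  84  67  96 111 111 110 108 108 106 106 107 107 103 109 110 112 109 111 114 113 111 111 111 110
[[0.391  0.3296 0.018 ]
 [0.4353 0.3727 0.018 ]
 [0.4751 0.3337 0.018 ]
 [0.4323 0.2895 0.018 ]] [0.0618 0.0557 0.0616 0.0576] [0.43344087 0.33137125 0.018     ]
44.1685653516476
45.939165845277735
-44.16015151847617
-44.39830413902187
((432.4898986816406, 331.02825927734375), (64.77603912353516, 60.59521484375), 47.024776458740234)
spindle [0.4338145  0.33045471 0.052     ]
```

Run:
```python
from h import *
plan([(.4335,.331,.27,45.4),(.4335,.331,.207,45.4)],step=30,deg=6.8)
```

```text
[[0,1,5,0,0,np.float64(0.118),1.0],[1,2,10,0,0,np.float64(0.236),1.0],[1,4,15,0,0,np.float64(0.354),1.0],[1,5,20,0,0,np.float64(0.472),1.0],[2,6,25,0,0,np.float64(0.59),1.0]]
[[1,1,5,0,0,np.float64(0.118),1.0],[2,2,10,0,0,np.float64(0.236),1.0],[3,3,15,0,0,np.float64(0.354),1.0],[4,3,20,0,0,np.float64(0.472),1.0],[5,4,25,0,0,np.float64(0.589),1.0]]
[[1,1,5,0,0,np.float64(0.118),1.0],[2,1,10,0,0,np.float64(0.236),1.0],[2,1,31,0,0,np.float64(0.236),1.0],[2,1,52,0,0,np.float64(0.236),1.0],[2,1,73,0,0,np.float64(0.236),1.0]]
end [ 0.4336  0.3305  0.2069 45.4194]
```

Call:
drive_tool(
  targets=[
    [0, 1, 5, 0, 0, 0.118, 1],
    [1, 2, 10, 0, 0, 0.236, 1],
    [1, 4, 15, 0, 0, 0.354, 1],
    [1, 5, 20, 0, 0, 0.472, 1],
    [2, 6, 25, 0, 0, 0.59, 1],
  ],
)

```text
time: 5.63
position: [0.4276, 0.3246, 0.3047]
orientation: [180.0, 0.0, 92.4]
wrist_force: [0.4, -0.2, -0.2]
opening: 1.002
grasp_force: 0.0
```

Call:
drive_tool(
  targets=[
    [1, 1, 5, 0, 0, 0.118, 1],
    [2, 2, 10, 0, 0, 0.236, 1],
    [3, 3, 15, 0, 0, 0.354, 1],
    [4, 3, 20, 0, 0, 0.472, 1],
    [5, 4, 25, 0, 0, 0.59, 1],
  ],
)

```text
time: 6.05
position: [0.4311, 0.3301, 0.2797]
orientation: [180.0, -0.0, 58.7]
wrist_force: [-0.5, 0.4, -0.1]
opening: 1.003
grasp_force: 0.0
```

Call:
drive_tool(
  targets=[
    [1, 1, 5, 0, 0, 0.118, 1],
    [2, 1, 10, 0, 0, 0.236, 1],
    [2, 1, 10, 0, 0, 0.236, 1],
    [2, 1, 10, 0, 0, 0.236, 1],
    [2, 1, 10, 0, 0, 0.236, 1],
  ],
)

```text
time: 6.47
position: [0.4327, 0.3316, 0.2701]
orientation: [-180.0, -0.0, 45.7]
wrist_force: [-0.2, 0.5, -0.3]
opening: 1.0
grasp_force: 0.0
```

Run:
```python
from h import *
c=cam('wrist'); save(c,'w3.png'); T=tcp();print(T[:3,3],observe()['orientation'])
for a in (.018,.038,.052): print(a,px(c,[.4335,.3305,a]))
for r in place_of('wrist','register_top')[:1]: print(w(c,r['position']))
plan([(.4335,.331,.207,45.4)],step=20)
```

```text
[0.43271908 0.33158009 0.27015193] [-1.79995957e+02 -3.81682503e-02  4.56297037e+01]
0.018 [256.77432649 209.31621226]
0.038 [256.82140883 218.86448851]
0.052 [256.85932302 226.55517623]
[0.43213489 0.32718412 0.05201993]
[[0,0,16,0,0,np.float64(0.001),1.0],[0,0,32,0,0,np.float64(0.002),1.0],[0,1,47,0,0,np.float64(0.003),1.0],[0,1,63,0,0,np.float64(0.004),1.0],[0,1,63,0,0,np.float64(0.004),1.0]]
end [ 0.4334  0.3309  0.2072 45.3761]
```

View pics/w3.png

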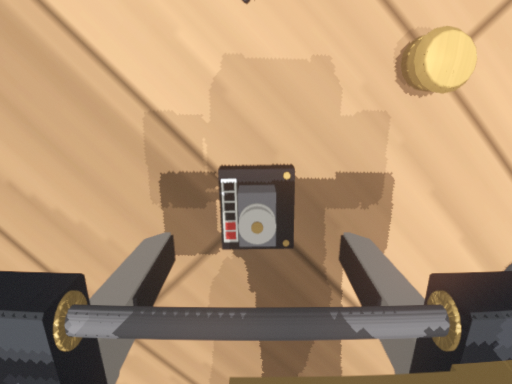

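Call:
drive_tool(
  targets=[
    [0, 0, 16, 0, 0, 0, 1],
    [0, 0, 32, 0, 0, 0, 1],
    [0, 1, 48, 0, 0, 0, 1],
    [0, 1, 63, 0, 0, 0, 1],
    [0, 1, 63, 0, 0, 0, 0.6],
  ],
)

```text
time: 6.98
position: [0.4326, 0.3303, 0.2046]
orientation: [-180.0, 0.3, 45.6]
wrist_force: [-0.1, -0.3, 0.3]
opening: 0.964
grasp_force: 0.0
```

Call:
drive_tool(
  targets=[
    [0, 0, 0, 0, 0, 0, 0.3],
    [0, 0, 0, 0, 0, 0, 0],
    [0, 0, 0, 0, 0, 0, 0],
    [0, 0, 0, 0, 0, 0, 0],
    [0, 0, 0, 0, 0, 0, 0],
  ],
)

```text
time: 7.4
position: [0.4334, 0.3312, 0.2076]
orientation: [180.0, -0.1, 45.5]
wrist_force: [0.9, -0.6, 0.1]
opening: 0.619
grasp_force: 0.0
```

Call:
drive_tool(
  targets=[
    [0, 0, 0, 0, 0, 0, 0],
    [0, 0, 0, 0, 0, 0, 0],
    [0, 0, 0, 0, 0, 0, 0],
    [0, 0, 0, 0, 0, 0, 0],
    [0, 0, 0, 0, 0, 0, 0],
  ],
)

```text
time: 7.82
position: [0.4331, 0.3311, 0.2068]
orientation: [-180.0, -0.0, 45.5]
wrist_force: [-1.0, -0.4, 1.0]
opening: 0.28
grasp_force: 30.0
```

```bash
sed -i 's/round(-np.radians(p\[3\]-b\[3\]),3)/float(round(-np.radians(p[3]-b[3]),3))/' h.py
python3 - <<'E'
from h import *
plan([(.4335,.331,.25,45.4),(.57,-.02,.36,97.5),(.568,-.18,.36,97.5)],start=(.4333,.331,.2068,45.5),step=38,op=0)
E
```

```text
[[0,0,-22,0,0,0.001,0],[0,0,-43,0,0,0.002,0],[-4,34,-53,0,0,-0.081,0],[-9,68,-63,0,0,-0.164,0],[-17,102,-73,0,0,-0.246,0]]
[[-18,29,-10,0,0,-0.083,0],[-38,58,-20,0,0,-0.166,0],[-59,85,-30,0,0,-0.248,0],[-83,111,-40,0,0,-0.331,0],[-108,136,-50,0,0,-0.414,0]]
[[-34,11,-10,0,0,-0.082,0],[-68,19,-20,0,0,-0.165,0],[-103,25,-30,0,0,-0.248,0],[-134,32,-30,0,0,-0.248,0],[-165,37,-30,0,0,-0.248,0]]
[[-32,-4,0,0,0,0.0,0],[-64,-11,0,0,0,0.0,0],[-96,-19,0,0,0,0.0,0],[-96,-19,0,0,0,0.0,0],[-96,-19,0,0,0,0.0,0]]
end [ 0.568  -0.1804  0.3598 97.5246]
```

Call:
drive_tool(
  targets=[
    [0, 0, -22, 0, 0, 0, 0],
    [0, 0, -43, 0, 0, 0, 0],
    [-4, 34, -53, 0, 0, -0.081, 0],
    [-9, 68, -63, 0, 0, -0.164, 0],
    [-17, 102, -73, 0, 0, -0.246, 0],
  ],
)

```text
time: 8.23
position: [0.4945, 0.2474, 0.2802]
orientation: [180.0, -0.0, 60.0]
wrist_force: [0.4, 0.5, -2.4]
opening: 0.279
grasp_force: 30.0
```

Call:
drive_tool(
  targets=[
    [-18, 29, -10, 0, 0, -0.083, 0],
    [-38, 58, -20, 0, 0, -0.166, 0],
    [-59, 85, -30, 0, 0, -0.248, 0],
    [-83, 111, -40, 0, 0, -0.331, 0],
    [-108, 136, -50, 0, 0, -0.414, 0],
  ],
)

```text
time: 8.65
position: [0.5571, 0.0837, 0.3296]
orientation: [-179.9, 0.0, 83.6]
wrist_force: [1.0, -0.0, -1.5]
opening: 0.275
grasp_force: 30.0
```

Call:
drive_tool(
  targets=[
    [-34, 11, -10, 0, 0, -0.082, 0],
    [-68, 19, -20, 0, 0, -0.165, 0],
    [-103, 25, -30, 0, 0, -0.248, 0],
    [-134, 32, -30, 0, 0, -0.248, 0],
    [-165, 37, -30, 0, 0, -0.248, 0],
  ],
)

```text
time: 9.07
position: [0.5743, -0.085, 0.3598]
orientation: [180.0, 0.0, 97.5]
wrist_force: [-0.1, -0.3, -2.4]
opening: 0.276
grasp_force: 30.0
```

Call:
drive_tool(
  targets=[
    [-32, -4, 0, 0, 0, 0, 0],
    [-64, -11, 0, 0, 0, 0, 0],
    [-96, -19, 0, 0, 0, 0, 0],
    [-96, -19, 0, 0, 0, 0, 0],
    [-96, -19, 0, 0, 0, 0, 0],
  ],
)

```text
time: 9.48
position: [0.5672, -0.1838, 0.3585]
orientation: [-179.8, 0.0, 97.2]
wrist_force: [-0.0, 1.4, -1.8]
opening: 0.28
grasp_force: 30.0
```

Call:
drive_tool(
  targets=[
    [0, 0, 0, 0, 0, 0, 0],
    [0, 0, 0, 0, 0, 0, 0],
    [0, 0, 0, 0, 0, 0, 0],
    [0, 0, 0, 0, 0, 0, 0],
    [0, 0, 0, 0, 0, 0, 0],
  ],
)

```text
time: 9.9
position: [0.5685, -0.1792, 0.3599]
orientation: [180.0, -0.0, 97.7]
wrist_force: [-0.2, -0.1, -2.2]
opening: 0.278
grasp_force: 30.0
```

```bash
python3 b.py w4 nest_floor nest_roller knob_mid rear_stop register_top register
python3 - <<'E'
import cv2; i=cv2.imread('pics/w4.png'); cv2.imwrite('pics/w4c.png',cv2.resize(i[:, 106:406],(800,int(384*800/300)),interpolation=2)[:600] if 0 else cv2.resize(i[90:315,106:406],(800,600),interpolation=2))
E
```

```text
[ 0.5684 -0.1795  0.3599] [ 1.7999e+02 -1.0000e-02  9.7640e+01] 9.95
nest_floor 0.91 [ 0.5579 -0.1094  0.0219] [254. 107.]
nest_roller 0.96 [ 0.5559 -0.0683  0.0316] [258.  61.]
knob_mid 0.83 [ 0.5687 -0.0333  0.081 ] [282.   6.]
rear_stop 0.65 [ 0.5657 -0.1809  0.1565] [250. 235.]
register_top 0.67 [ 0.5675 -0.184   0.206 ] [251. 285.]
register 0.56 [ 0.565  -0.1828  0.1529] [248. 236.]
```

View pics/w4c.png

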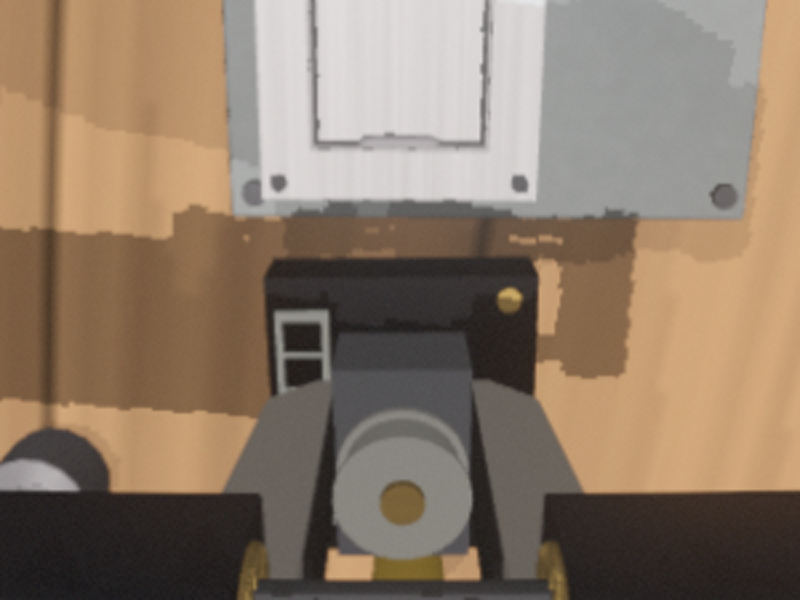

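Run:
```python
from h import *
c=dict(np.load('w4.npz')); t=np.array([.5684,-.1795])
print('axis px',px(c,[*t,.205]), 'spindle',ray(c,256.8,278.6,.205)-np.r_[t,.205])
f=lambda u,v:(u/2.6667+106,v/2.6667+90)
A,B=[ray(c,*f(*p),.012) for p in((240,216),(735,216))]; print('plate',np.degrees(np.arctan2(*(B-A)[1::-1])))
a=np.radians(7.6); ex=np.array([np.cos(a),np.sin(a)]); ey=np.array([-ex[1],ex[0]]); c0=np.array([.558,-.1085])
N=600; s=.0002  # rectified at z=.04, 0.2mm/px, up=+rig y
M=np.zeros((N,N,2),np.float32)
Pw=np.array([[*(c0+ex*(j-N/2)*s-ey*(i-N/2)*s),.04] for i in range(N) for j in range(N)])
q=(np.linalg.inv(c['E'])@np.c_[Pw,np.ones(len(Pw))].T)[:3].T
M=cv2.projectPoints(q,np.zeros(3),np.zeros(3),c['intrinsics'],c['D'])[0].reshape(N,N,2).astype(np.float32)
im=cv2.remap(c['frame'],M[...,0],M[...,1],cv2.INTER_LINEAR); cv2.imwrite('pics/r4.png',im[:,:,::-1])
```

```text
axis px [253.82132382 275.44970649] spindle [ 0.00162535 -0.0015058   0.        ]
plate 7.740173215247592
```

View pics/r4.png

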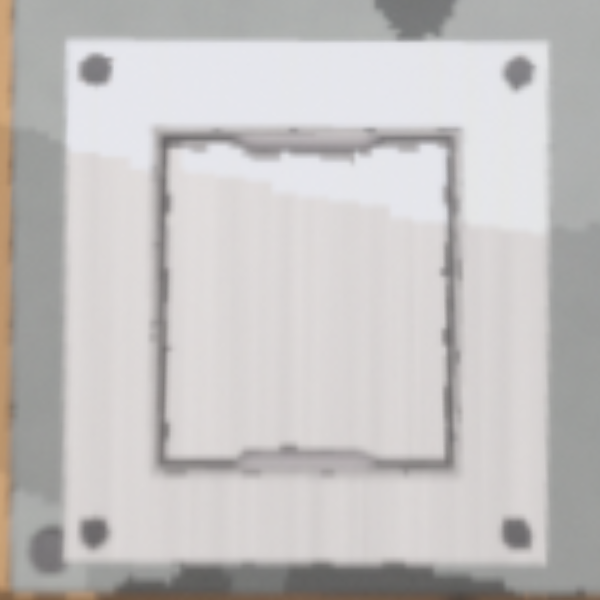

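Call:
drive_tool(
  targets=[
    [25, 0, 0, 0, 0, 0, 0],
    [50, -1, 0, 0, 0, 0.004, 0],
    [73, -1, 20, 0, 0, 0.004, 0],
    [73, -1, 50, 0, 0, 0.004, 0],
    [73, -1, 80, 0, 0, 0.004, 0],
  ],
)

```text
time: 10.67
position: [0.5582, -0.1058, 0.2804]
orientation: [179.8, -0.0, 97.6]
wrist_force: [-1.0, -1.0, -2.2]
opening: 0.278
grasp_force: 30.0
```

Call:
drive_tool(
  targets=[
    [0, 0, 15, 0, 0, 0, 0],
    [0, 0, 24, 0, 0, 0, 0],
    [0, 0, 24, 0, 0, 0, 0],
    [0, 0, 24, 0, 0, 0, 0],
    [0, 0, 24, 0, 0, 0, 0],
  ],
)

```text
time: 11.08
position: [0.5584, -0.1081, 0.2571]
orientation: [179.8, 0.0, 97.3]
wrist_force: [0.3, 0.1, -2.5]
opening: 0.278
grasp_force: 30.0
```

Run:
```python
from h import *
c=cam('wrist'); save(c,'w5.png'); T=tcp();print(T[:3,3],observe()['orientation'],observe()['wrist_force'])
cv2.imwrite('pics/w5c.png',cv2.resize(c['frame'][130:330,126:386,::-1],(780,600),interpolation=2))
```

```text
[ 0.55841533 -0.10817102  0.25728516] [1.79812820e+02 4.12806188e-02 9.73150518e+01] [-0.32767282 -0.27564584 -2.00484954]
```

View pics/w5c.png

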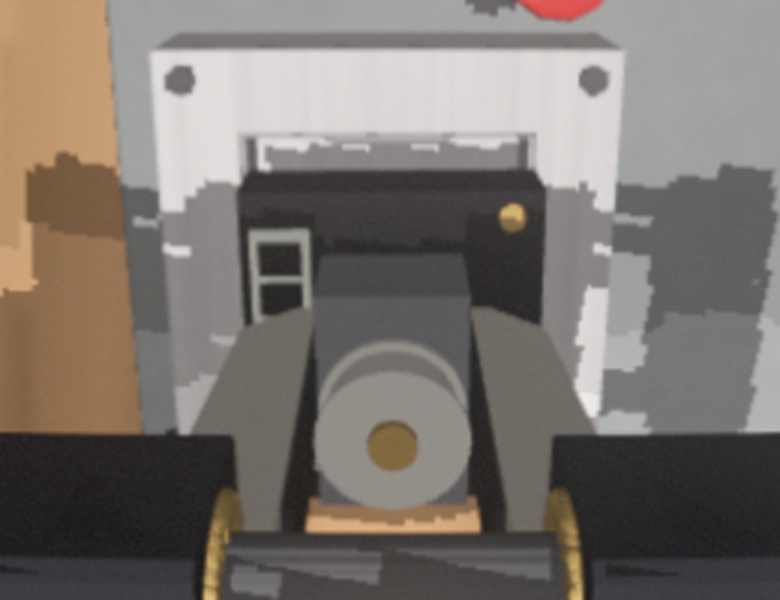

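Run:
```python
from h import *
c=cam('wrist');T=tcp();print(T[:3,3],observe()['orientation'])
f=lambda u,v:(u/3+126,v/3+130)
def t(u,v,z): return (T[:3,:3].T@(ray(c,*f(u,v),z)-T[:3,3])*1000).round(1)
u0=T[2,3]-.2068
for n,a in dict(mouthL=(242,134,.04),mouthR=(536,134,.04),blkL=(150,50,.04),blkR=(623,50,.04),caseL=(242,187,u0+.018),caseR=(545,184,u0+.018),botL=(246,171,u0+.003),spindle=(392,446,u0+.052)).items(): print(n,t(*a))
```

```text
[ 0.55828588 -0.10816606  0.25722278] [1.79828170e+02 4.07986834e-02 9.73170207e+01]
mouthL [ 33.7 -29.7 217.1]
mouthR [ 33.7  31.5 217.3]
blkL [ 51.3 -47.8 217. ]
blkR [ 51.3  48.6 217.3]
caseL [ 30.6 -25.7 188.7]
caseR [ 31.2  29.2 188.9]
botL [ 29.5 -27.2 203.7]
spindle [ -2.1   1.4 154.8]
```

Call:
drive_tool(
  targets=[
    [1, -1, 0, 0, 0, 0, 0],
    [1.5, -1, 0, 0, 0, 0, 0],
    [1.5, -1, 5, 0, 0, 0, 0],
    [1.5, -1, 10, 0, 0, 0, 0],
    [1.5, -1, 15, 0, 0, 0, 0],
  ],
)

```text
time: 11.6
position: [0.5565, -0.1067, 0.2403]
orientation: [180.0, -0.0, 97.3]
wrist_force: [1.0, 0.1, -2.1]
opening: 0.275
grasp_force: 30.0
```

Call:
drive_tool(
  targets=[
    [0, 0, 3, 0, 0, 0, 0],
    [0, 0, 5, 0, 0, 0, 0],
    [0, 0, 7, 0, 0, 0, 0],
    [0, 0, 9, 0, 0, 0, 0],
    [0, 0, 9, 0, 0, 0, 0],
  ],
)

```text
time: 12.02
position: [0.5565, -0.1068, 0.2312]
orientation: [-180.0, -0.0, 97.3]
wrist_force: [0.9, -0.0, -3.2]
opening: 0.274
grasp_force: 30.0
```

Call:
drive_tool(
  targets=[
    [0, 0, 1, 0, 0, 0, 0],
    [0, 0, 2, 0, 0, 0, 0],
    [0, 0, 3, 0, 0, 0, 0],
    [0, 0, 4, 0, 0, 0, 0],
    [0, 0, 4, 0, 0, 0, 0],
  ],
)

```text
time: 12.43
position: [0.5565, -0.1066, 0.2288]
orientation: [180.0, 0.0, 97.3]
wrist_force: [-2.0, -1.0, 4.6]
opening: 0.279
grasp_force: 30.0
```

Call:
drive_tool(
  targets=[
    [0, 0, 1, 0, 0, 0, 0],
    [0, 0, 2, 0, 0, 0, 0],
    [0, 0, 2, 0, 0, 0, 0],
    [0, 0, 2, 0, 0, 0, 0],
    [0, 0, 2, 0, 0, 0, 0],
  ],
)

```text
time: 12.85
position: [0.5564, -0.1065, 0.2288]
orientation: [180.0, 0.1, 97.3]
wrist_force: [-4.8, -0.0, 17.6]
opening: 0.278
grasp_force: 30.0
```

Call:
drive_tool(
  targets=[
    [0, 0, -2, 0, 0, 0, 0],
    [0, 0, -3, 0, 0, 0, 0],
    [0, 0, -3, 0, 0, 0, 0.5],
    [0, 0, -3, 0, 0, 0, 0.5],
    [0, 0, -3, 0, 0, 0, 0.5],
  ],
)

```text
time: 13.27
position: [0.5565, -0.1065, 0.2285]
orientation: [-180.0, -0.0, 97.4]
wrist_force: [0.8, 0.8, 0.8]
opening: 0.441
grasp_force: 0.0
```

Call:
drive_tool(
  targets=[
    [0, 0, 0, 0, 0, 0, 0.5],
    [0, 0, -10, 0, 0, 0, 0.5],
    [0, 0, -30, 0, 0, 0, 0.5],
    [0, 0, -60, 0, 0, 0, 0.5],
    [-10, 0, -90, 0, 0, 0, 0.3],
  ],
)

```text
time: 13.68
position: [0.5575, -0.1142, 0.3199]
orientation: [-179.9, -0.2, 97.6]
wrist_force: [0.7, -0.3, -0.2]
opening: 0.466
grasp_force: 0.0
```

Call:
drive_tool(
  targets=[
    [-20, 0, 0, 0, 0, 0, 0],
    [-30, 0, 0, 0, 0, 0, 0],
    [-30, 0, 0, 0, 0, 0, 0],
    [-30, 0, 0, 0, 0, 0, 0],
    [-30, 0, 0, 0, 0, 0, 0],
  ],
)

```text
time: 14.1
position: [0.5611, -0.1454, 0.3177]
orientation: [-179.9, -0.1, 97.4]
wrist_force: [0.1, 0.6, 0.4]
opening: 0.115
grasp_force: 0.0
```

```bash
python3 b.py w6 register register_top nest_floor knob_mid rear_stop catch tensioner
python3 - <<'E'
from h import *
c=camera('wrist'); cv2.imwrite('pics/w6c.png',cv2.resize(c['frame'][0:270,96:456,::-1],(800,600),interpolation=2))
E
```

```text
[ 0.5613 -0.1451  0.3178] [-1.7988e+02 -1.1000e-01  9.7440e+01] 14.15
register 0.95 [ 0.5528 -0.1075  0.0241] [252. 149.]
register_top 0.88 [ 0.5584 -0.1102  0.0749] [258. 165.]
knob_mid 0.69 [ 0.5702 -0.033   0.077 ] [293.  50.]
catch 0.69 [ 0.5671 -0.0315  0.0797] [288.  46.]
```

View pics/w6c.png

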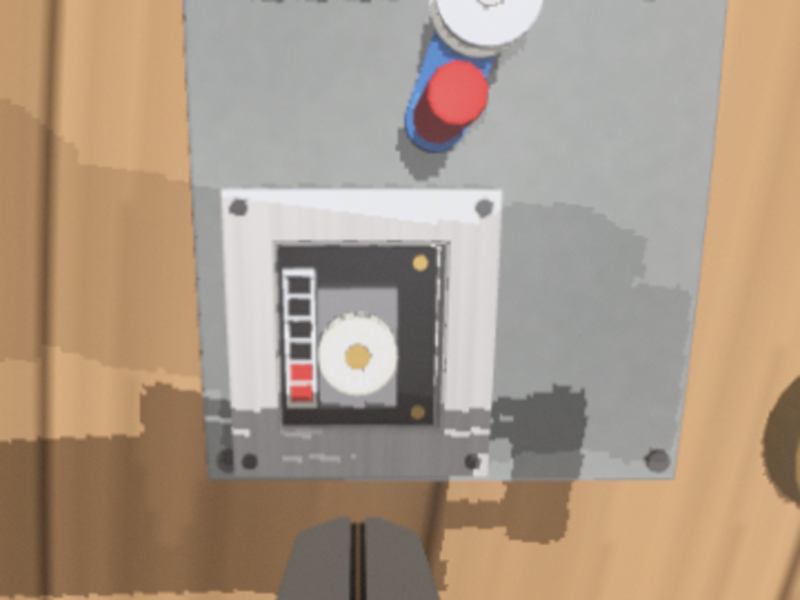

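Call:
drive_tool(
  targets=[
    [20, 0, 5, 0, 0, 0, 0],
    [38, 0, 20, 0, 0, 0, 0],
    [38, 0, 40, 0, 0, 0, 0],
    [38, 0, 51, 0, 0, 0, 0],
    [38, 0, 53, 0, 0, 0, 0],
  ],
)

```text
time: 14.97
position: [0.556, -0.109, 0.2637]
orientation: [-179.7, -0.0, 97.3]
wrist_force: [0.6, -0.9, -1.1]
opening: 0.005
grasp_force: 0.0
```

Call:
drive_tool(
  targets=[
    [0, 0, 2, 0, 0, 0, 0],
    [0, 0, 4, 0, 0, 0, 0],
    [0, 0, 6, 0, 0, 0, 0],
    [0, 0, 7, 0, 0, 0, 0],
    [0, 0, 7, 0, 0, 0, 0],
  ],
)

```text
time: 15.38
position: [0.5572, -0.1092, 0.2604]
orientation: [179.9, 0.1, 97.3]
wrist_force: [-1.4, -0.0, 5.6]
opening: 0.003
grasp_force: 2.8
```

Call:
drive_tool(
  targets=[
    [0, 0, 1, 0, 0, 0, 0],
    [0, 0, 2, 0, 0, 0, 0],
    [0, 0, 3, 0, 0, 0, 0],
    [0, 0, 3, 0, 0, 0, 0],
    [0, 0, 3, 0, 0, 0, 0],
  ],
)

```text
time: 15.8
position: [0.5571, -0.109, 0.2602]
orientation: [179.9, 0.2, 97.3]
wrist_force: [-6.7, -0.1, 20.7]
opening: 0.009
grasp_force: 10.7
```

Run:
```python
from h import *
plan([(.5571,-.109,.318,97.3),(.5705,-.0315,.318,77.9),(.5705,-.0315,.25,77.9)],start=(.5571,-.109,.2572,97.3),step=32,deg=6,op=.5,polar=False)
```

```text
[[0,0,-30,0,0,-0.0,0.5],[0,0,-61,0,0,-0.0,0.5],[19,6,-61,0,0,0.085,0.5],[38,12,-61,0,0,0.169,0.5],[56,17,-61,0,0,0.254,0.5]]
[[20,1,0,0,0,0.085,0.5],[20,1,23,0,0,0.085,0.5],[20,1,46,0,0,0.085,0.5],[20,1,68,0,0,0.085,0.5],[20,1,68,0,0,0.085,0.5]]
end [ 5.70400e-01 -3.16000e-02  2.50200e-01  7.78767e+01]
```

Call:
drive_tool(
  targets=[
    [0, 0, -30, 0, 0, 0, 0],
    [0, 0, -61, 0, 0, 0, 0.5],
    [19, 6, -61, 0, 0, 0.085, 0.5],
    [38, 12, -61, 0, 0, 0.17, 0.5],
    [56, 17, -61, 0, 0, 0.255, 0.5],
  ],
)

```text
time: 16.22
position: [0.5669, -0.0509, 0.3183]
orientation: [179.8, -0.0, 82.4]
wrist_force: [0.4, -0.6, 0.4]
opening: 0.244
grasp_force: 0.0
```

Call:
drive_tool(
  targets=[
    [20, 1, 0, 0, 0, 0.085, 0.5],
    [20, 1, 0, 0, 0, 0.085, 0.5],
    [20, 1, 0, 0, 0, 0.085, 0.5],
    [20, 1, 0, 0, 0, 0.085, 0.5],
    [20, 1, 0, 0, 0, 0.085, 0.5],
  ],
)

```text
time: 16.63
position: [0.5699, -0.0332, 0.3168]
orientation: [180.0, 0.1, 77.8]
wrist_force: [0.2, -1.1, -0.2]
opening: 0.497
grasp_force: 0.0
```

Run:
```python
from h import *
c=cam('wrist'); T=tcp(); s=observe(); print(T[:3,3],s['orientation'],s['opening'],s['wrist_force'],s['time'])
for q in ['knob_mid','register_top']:
  for r in place_of('wrist',q)[:1]: P=w(c,r['position']);print(q,r['confidence'],P,(T[:3,:3].T@(P-T[:3,3])*1000).round(1))
hsv=cv2.cvtColor(c['frame'],cv2.COLOR_RGB2HSV); m=((hsv[...,0]<8)|(hsv[...,0]>172))&(hsv[...,1]>180)&(hsv[...,2]>120)
n,l,st,ce=cv2.connectedComponentsWithStats(m.astype(np.uint8)); print([(st[i].tolist(),ce[i].round()) for i in range(1,n) if st[i][4]>60], 'exp top',px(c,[.5709,-.0312,.105]),'bot',px(c,[.5709,-.0312,.06]))
cv2.imwrite('pics/w7.png',c['frame'][:,:,::-1])
```

```text
[ 0.56985654 -0.03318826  0.31670258] [-1.79993910e+02  6.10321905e-02  7.77368465e+01] 0.4990950779827427 [-0.45163874 -0.16307898  0.2493997 ] 16.6833
knob_mid 0.69 [ 0.57054345 -0.03462351  0.07850694] [ -1.    1.  238.2]
register_top 0.92 [ 0.56048556 -0.11165884  0.07643431] [-78.4   7.5 240.4]
[] exp top [255.43308687 225.24622642] bot [255.58229    202.84133492]
```

View pics/w7.png

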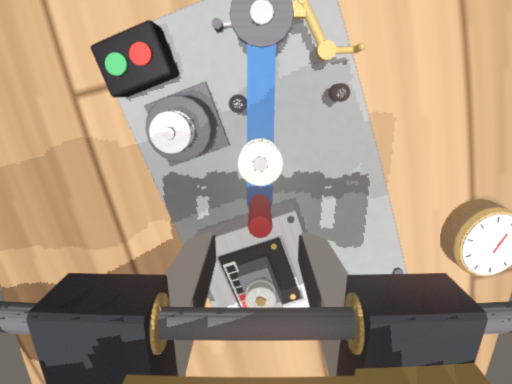

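Call:
drive_tool(
  targets=[
    [0, 0, 22, 0, 0, 0, 0.5],
    [0, 0, 44, 0, 0, 0, 0.5],
    [0, 0, 66, 0, 0, 0, 0.5],
    [0, 0, 66, 0, 0, 0, 0.3],
    [0, 0, 66, 0, 0, 0, 0],
  ],
)

```text
time: 17.2
position: [0.5697, -0.0318, 0.25]
orientation: [-179.9, 0.0, 77.8]
wrist_force: [-0.6, -0.7, -0.4]
opening: 0.402
grasp_force: 0.0
```

Call:
drive_tool(
  targets=[
    [0, 0, 0, 0, 0, 0, 0],
    [0, 0, 0, 0, 0, 0, 0],
    [0, 0, 0, 0, 0, 0, 0],
    [0, 0, 0, 0, 0, 0, 0],
    [0, 0, 0, 0, 0, 0, 0],
  ],
)

```text
time: 17.62
position: [0.5713, -0.0315, 0.2522]
orientation: [179.7, -0.1, 77.8]
wrist_force: [3.3, -1.4, 2.3]
opening: 0.17
grasp_force: 30.0
```

Run:
```python
from h import *
s=observe(); T=tcp(); print(T[:3,3],s['orientation'],s['opening'],s['grasp_force'],s['wrist_force'])
pv=np.array([.6004,.1005]); p0=T[:2,3]; y0=s['orientation'][2]
print(np.hypot(*(p0-pv)),np.degrees(np.arctan2(*(p0-pv)[::-1])))
st=(*p0,T[2,3],y0)
g=[]
for k in range(1,21):
    a=k*2.0; Rm=R.from_euler('z',a,degrees=True).as_matrix()[:2,:2]; g.append((*(pv+Rm@(p0-pv)),T[2,3],y0+a))
plan(g,start=st,op=0,polar=False,deg=7,step=40)
```

```text
[ 0.57131591 -0.03154914  0.25220043] [ 1.79704050e+02 -5.23777403e-02  7.78310619e+01] 0.16971843073368723 30.009386837482452 [ 3.32872573 -1.42073124  2.34358607]
0.13521412162652563 -102.4211906364277
[[0,5,0,0,0,-0.035,0],[0,9,0,0,0,-0.07,0],[1,14,0,0,0,-0.105,0],[1,19,0,0,0,-0.14,0],[2,23,0,0,0,-0.175,0]]
[[0,5,0,0,0,-0.034,0],[0,10,0,0,0,-0.069,0],[1,15,0,0,0,-0.104,0],[1,19,0,0,0,-0.139,0],[2,24,0,0,0,-0.174,0]]
[[0,5,0,0,0,-0.035,0],[0,9,0,0,0,-0.07,0],[0,14,0,0,0,-0.105,0],[1,19,0,0,0,-0.14,0],[2,23,0,0,0,-0.175,0]]
[[0,5,0,0,0,-0.035,0],[0,10,0,0,0,-0.069,0],[0,15,0,0,0,-0.104,0],[1,19,0,0,0,-0.139,0],[2,24,0,0,0,-0.174,0]]
end [ 6.630000e-01 -1.900000e-02  2.522000e-01  1.178235e+02]
```

Call:
drive_tool(
  targets=[
    [0, 5, 0, 0, 0, -0.035, 0],
    [0, 9, 0, 0, 0, -0.07, 0],
    [1, 14, 0, 0, 0, -0.105, 0],
    [1, 19, 0, 0, 0, -0.14, 0],
    [2, 23, 0, 0, 0, -0.175, 0],
  ],
)

```text
time: 18.03
position: [0.5921, -0.0344, 0.2521]
orientation: [-179.8, 0.1, 87.9]
wrist_force: [-4.0, -1.1, 7.9]
opening: 0.171
grasp_force: 30.0
```

Call:
drive_tool(
  targets=[
    [0, 5, 0, 0, 0, -0.035, 0],
    [0, 9, 0, 0, 0, -0.07, 0],
    [1, 14, 0, 0, 0, -0.105, 0],
    [1, 19, 0, 0, 0, -0.14, 0],
    [2, 24, 0, 0, 0, -0.175, 0],
  ],
)

```text
time: 18.45
position: [0.6154, -0.0337, 0.252]
orientation: [-179.7, 0.1, 97.9]
wrist_force: [-6.6, -2.3, 9.5]
opening: 0.167
grasp_force: 30.0
```

Call:
drive_tool(
  targets=[
    [0, 5, 0, 0, 0, -0.035, 0],
    [0, 9, 0, 0, 0, -0.07, 0],
    [1, 14, 0, 0, 0, -0.105, 0],
    [1, 19, 0, 0, 0, -0.14, 0],
    [2, 23, 0, 0, 0, -0.175, 0],
  ],
)

```text
time: 18.87
position: [0.6382, -0.0293, 0.2521]
orientation: [-179.7, 0.1, 107.9]
wrist_force: [-5.9, -3.6, 8.6]
opening: 0.169
grasp_force: 30.0
```

```bash
cat > s.py <<'E'
from h import *
s=observe(); p=np.array(s['position'][:2])-[.6004,.1005]
a=np.degrees(np.arctan2(p[1],p[0])); print('swing',np.radians(a+102.42),'r',np.hypot(*p),s['position'],s['orientation'],s['opening'],s['grasp_force'],s['wrist_force'],s['time'])
t=np.radians(a+90); print('tangential force',s['wrist_force'][:2]@[np.cos(t),np.sin(t)])
E
python3 s.py
```

```text
swing 0.4999492302903075 r 0.13514323457915275 [ 0.63816034 -0.02926074  0.25207933] [-1.79653579e+02  1.10827563e-01  1.07931770e+02] 0.1685878324527604 30.01857876777649 [-5.86342814 -3.61299745  8.62939133] 18.8667
tangential force -6.639406034016487
```

Call:
drive_tool(
  targets=[
    [0, 4, 0, 0, 0, -0.03, 0],
    [0, 8, 0, 0, 0, -0.06, 0],
    [0, 12, 0, 0, 0, -0.09, 0],
    [1, 15, 0, 0, 0, -0.11, 0],
    [1, 17, 0, 0, 0, -0.12, 0],
  ],
)

```text
time: 19.28
position: [0.6539, -0.0237, 0.2521]
orientation: [-179.6, 0.1, 114.7]
wrist_force: [-7.9, -4.2, 9.8]
opening: 0.169
grasp_force: 30.0
```

```bash
python3 s.py
```

```text
swing 0.6231412654620124 r 0.1352537413649242 [ 0.65386294 -0.02373884  0.25206599] [-1.79564331e+02  1.25961688e-01  1.14745582e+02] 0.16893831730537215 30.031393468379974 [-7.87998944 -4.2166385   9.84562245] 19.2833
tangential force -8.90500034832958
```

Near the stop; push on a little until the force rises well above the spring's 8 N.

Call:
drive_tool(
  targets=[
    [0, 1, 0, 0, 0, 0, 0],
    [0, 2, 0, 0, 0, 0, 0],
    [0, 3, 0, 0, 0, 0, 0],
    [0, 3, 0, 0, 0, 0, 0],
    [0, 3, 0, 0, 0, 0, 0],
  ],
)

```text
time: 19.7
position: [0.6556, -0.023, 0.252]
orientation: [-179.4, 0.1, 114.7]
wrist_force: [-8.7, -4.5, 12.0]
opening: 0.168
grasp_force: 30.1
```

```bash
python3 s.py
```

```text
swing 0.6368860159134633 r 0.1352985325482313 [ 0.65558374 -0.02303319  0.25204583] [-1.79371700e+02  1.30763539e-01  1.14701819e+02] 0.1681985527903425 30.063814222812653 [-8.67456771 -4.47601924 11.99757206] 19.7
tangential force -9.745859254785008
```

Call:
drive_tool(
  targets=[
    [0, 1, 0, 0, 0, 0, 0],
    [0, 2, 0, 0, 0, 0, 0],
    [0, 3, 0, 0, 0, 0, 0],
    [0, 3, 0, 0, 0, 0, 0],
    [0, 3, 0, 0, 0, 0, 0],
  ],
)

```text
time: 20.12
position: [0.6568, -0.0226, 0.2519]
orientation: [-179.0, 0.1, 114.7]
wrist_force: [-13.5, -6.5, 14.6]
opening: 0.17
grasp_force: 30.1
```

```bash
python3 s.py
```

```text
swing 0.6464846513337681 r 0.13538308191206214 [ 0.65680215 -0.02257468  0.25191404] [-1.79005896e+02  1.18188032e-01  1.14671819e+02] 0.16999321218668076 30.106428265571594 [-13.52057978  -6.52993195  14.57076494] 20.1167
tangential force -15.011795971672356
```

Call:
drive_tool(
  targets=[
    [0, 1, 0, 0, 0, 0, 0],
    [0, 1, 0, 0, 0, 0, 0],
    [0, 1, 0, 0, 0, 0, 0],
    [0, 1, 0, 0, 0, 0, 0],
    [0, 1, 0, 0, 0, 0, 0],
  ],
)

```text
time: 20.53
position: [0.6572, -0.0224, 0.2519]
orientation: [-178.9, 0.1, 114.7]
wrist_force: [-15.4, -7.8, 16.6]
opening: 0.167
grasp_force: 30.1
```

```bash
python3 s.py
python3 - <<'E'
from h import *
for n in ['scene','top']:
  c=cam(n)
  for q in ['register_top','knob_mid','rear_stop','vent','spacer','weight','dial','cover','driver']:
    for r in place_of(n,q)[:1]: print(n,q,round(r['confidence'],2),w(c,r['position']).round(3))
E
```

```text
swing 0.6497010799850818 r 0.13540797592498288 [ 0.65720816 -0.02241523  0.25185816] [-1.78889643e+02  1.12526530e-01  1.14663029e+02] 0.1668774086373552 30.13545870780945 [-15.41757617  -7.79164351  16.60136409] 20.5333
tangential force -17.26400371825076
scene register_top 0.69 [ 0.558 -0.109  0.072]
scene knob_mid 0.58 [ 0.657 -0.02   0.082]
scene rear_stop 0.59 [0.648 0.039 0.051]
scene vent 0.53 [ 0.591  0.325 -0.001]
scene spacer 0.55 [ 0.589 -0.335 -0.003]
scene weight 0.71 [ 0.433 -0.308 -0.001]
scene dial 0.76 [ 0.776 -0.129 -0.003]
scene cover 0.74 [0.564 0.466 0.002]
scene driver 0.57 [ 0.774  0.171 -0.003]
top register_top 0.33 [0.774 0.172 0.001]
top knob_mid 0.88 [ 0.658 -0.025  0.083]
top rear_stop 0.58 [0.646 0.034 0.053]
top vent 0.48 [ 0.656 -0.026  0.081]
top spacer 0.62 [ 0.59  -0.332  0.002]
top weight 0.43 [ 0.433 -0.309 -0.001]
top dial 0.83 [ 0.773 -0.131 -0.   ]
top cover 0.57 [0.563 0.466 0.01 ]
top driver 0.7 [ 0.774  0.173 -0.001]
```

Against the stop with clear excess force, the register is home and the bystanders have not moved, so I am handing in.

```bash
python3 -c "
from station import *
print(sign_off())"
```

```text
the job is handed in; nothing more can be done
None
```

The job is handed in after about 21 s of the 61 s allowed: the register is pressed home in the nest (spindle top at 74 mm, as it should be), the gripper is holding the tensioner knob against its rear stop at about 17 N, and the bystanders stand where they were.

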